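# Seat and clamp a plate in a drilling fixture

## Task

Load the drilling fixture: push the loose aluminium plate lying on it home by feel, first back onto the two rear pins and then sideways onto the end pin, each time pressing it firmly but without ramming (about 10 N), until it sits square on all three. Then press down the clamp's red handle, and nothing else of the clamp, with closed fingers (press it, do not grip or force it) until it snaps past centre and stays locked with the black pad holding the plate. Leave the other things on the fixture and the bench where they are.

Things in the scene. Friction and masses are not known exactly. Their poses are not given: they have to be found in the camera images.
- fixture: Drilling fixture bolted to the bench: aluminium base 220 x 340 x 22 mm (x, y, z), with three steel locating pins and a toggle clamp. Origin: centre of its underside, on the bench; x away from the robot, y left, top face at z = 22 mm. Its place and yaw vary. Clamp base at x -6 to 46, y 21 to 83, up to z = 50 mm.
- rear_pins: Two upright locating pins in the fixture, 12 mm diameter, 25 mm tall above its top face, at fixture x = 51 mm, y = -95 and -38 mm. Their near sides, where the plate's far edge seats, lie at x = 45 mm. Origin and axes are those of the fixture.
- end_pin: One upright locating pin, 12 mm diameter, 25 mm tall above the fixture's top face, at fixture x = 0, y = 6 mm. Its right side, where the plate's left edge seats, lies at y = 0. Origin and axes are those of the fixture.
- plate: The loose workpiece: milled aluminium plate 90 x 110 x 16 mm (x, y, z), 0.35 to 0.56 kg, flat on the oiled fixture (friction 0.2 to 0.3), with a dark bore and four counterbored holes. Origin: centre of its underside. It starts 14 to 28 mm short of home in x and 9 to 18 mm in y, turned up to 0.2 rad against the fixture.
- plate_center (a point): Centre of the plate, half-way up (8 mm above its underside), with the plate's axes. Home, touching all three pins: fixture x = 0, y = -55, z = 30 mm, axes parallel to the fixture's.
- clamp_arm: Steel bar that carries the pad, 20 mm wide, raised when the clamp is open: from its pivot at fixture x 20, y 34, z 42 mm (its origin) it then reaches up and right to about y = 0, z = 110 mm. It must not be pushed; the handle moves it.
- clamp_pad: Black round pad, 18 mm across, on the clamp's spring-loaded spindle. Clamp open: its face is about 52 mm above the fixture's top; locked: on the plate at fixture x = 20, y = -28 mm, pressing it down with about 54 N. Origin: the arm's pivot, at fixture x 20, y 34, z 42 mm.
- clamp_handle (a joint): Throw of the clamp's handle against its link: 0 fully open (start), 1.95 dead centre, 2.15 locked on its stop. Up to 1.1 it takes about 1 N at the grip's middle; there the pad meets the plate and it rises to about 9 N near 1.45, then fades to nothing towards dead centre, past which it snaps to the stop by itself. Let go earlier, it springs back.
- grip (a point): Middle of the handle's red round grip, 19 mm diameter, 90 mm long. It swings in the fixture's plane x = 20 mm. Its (y, z) in the fixture, mm, and the grip's slope above level: open 71, 157, 76 deg; 96, 151, 59; 113, 139, 45; 125, 123, 32; 133, 105, 20; dead centre 139, 82, 7; locked 142, 69, level, pointing left (+y).
- grip_end (a point): Free end of the red grip, 45 mm beyond its middle along the handle (uppermost when open, leftmost when locked).
- screw_a: Bystander: dark cap screw standing on its head on the fixture's near left part, 15 mm across, 34 mm tall. Origin: centre of its foot.
- screw_b: Bystander: a second such cap screw, 15 mm across, 34 mm tall, standing farther left. Origin: centre of its foot.
- hex_key: Bystander: dark L-shaped hex key, 6 mm thick, 100 mm long, lying along the fixture's left near part, in front of the clamp. Origin: middle of its long arm.
- gauge_block: Bystander: drilled steel setup block 50 x 75 x 25 mm on the bench to the right of the fixture, at its far end. Origin: centre of its underside.
- finished_plate: Bystander: finished plate 90 x 110 x 16 mm with four black screw heads (24 mm high in all), on the bench to the right of the fixture. Origin: centre of its underside.
- screwdriver: Bystander: screwdriver with a red handle, 190 mm long, on the bench between robot and fixture. Origin: on the bench under its middle.
- oil_bottle: Bystander: yellow bottle, 52 mm across, 150 mm tall, on the bench beyond the fixture's left half. Origin: centre of its foot.
- wrench: Bystander: steel wrench 200 mm long on the bench to the left of the fixture. Origin: on the bench under its middle.

How it is judged (in metres and radians):
On the way, in this order (a step that is already met when the one before it is completed fails the run):
1. the plate is pressed square back onto the rear pins, with more than 5 N on them, the clamp still open (x of plate_center in the frame of fixture between -0.0015 and 0.0015 m and angle between the x axis of plate_center and the x axis of fixture, either way round below 0.02 rad and contact force between plate and rear_pins above 5 N and value of joint clamp_handle below 1 rad), for 0.1 s.
2. the plate is pressed sideways onto the end pin, with more than 5 N on it, and is home on all three, the clamp still open (x of plate_center in the frame of fixture between -0.0015 and 0.0015 m and y of plate_center in the frame of fixture between -0.0565 and -0.0535 m and angle between the x axis of plate_center and the x axis of fixture, either way round below 0.02 rad and contact force between plate and end_pin above 5 N and value of joint clamp_handle below 1 rad), for 0.1 s.
3. the handle is past dead centre and on its stop (value of joint clamp_handle above 2.05 rad), for 0.2 s.
At the end, for the whole second after the job is handed in: The plate lies at rest within 1.5 mm of home on the rear pins and on the end pin and square to the fixture within 0.02 rad, the handle is locked (throw above 2.05), and the pad presses the plate with more than 30 N; nothing is touched (x of plate_center in the frame of fixture between -0.0015 and 0.0015 m and y of plate_center in the frame of fixture between -0.0565 and -0.0535 m and angle between the x axis of plate_center and the x axis of fixture, either way round below 0.02 rad and value of joint clamp_handle above 2.05 rad and contact force between clamp_pad and plate above 30 N and linear speed of plate below 0.01 m/s).
It fails at once if the plate is pushed with more than 25 N (contact force between the fingers and plate above 25 N).
It fails at once if the handle is gripped or forced with more than 30 N (contact force between the fingers and clamp_handle above 30 N).
It fails at once if the clamp's arm or pad is pushed with more than 10 N instead of its handle (contact force between the fingers and clamp_arm above 10 N).
It fails at once if a bystander is shifted by more than 15 mm (distance of any of screw_a, screw_b, hex_key, gauge_block, finished_plate, screwdriver, oil_bottle, wrench from where it was at the start of the episode above 0.015 m).
It also fails if it takes over 64 s, if anything falls off the work surface, if the arm or the gripper's body presses on something with over 40 N, if the wrist force passes 120 N, or if a joint passes its speed limit or range.

## Robot

A 6-joint arm with a two-finger parallel gripper is mounted at the origin on the work surface. World frame = base frame: x ahead of the robot, y to its left, z up, the work surface at z = 0. Lengths are in mm, angles in degrees, forces in N, time in s.
With the tool pointing down it reaches from about 300 to 850 mm from the base axis. Payload 4.2 kg.
Tool frame: the origin (TCP) lies at the very end of the fingers, on their centre line; the grasp point (between the pads) lies 19 mm behind it; x points along the fingers, y is the direction in which the jaws open and shut, and the axes are right-handed (so a half turn about x gives the same grasp; the last joint's range is limited). The gripper opens to 91 mm and grips with 3 to 60 N. Pads are 32 mm wide; open, the fingers measure 118 mm over their backs; the gripper's body (76 mm by 178 mm) begins 60 mm behind the grasp point.
Start: joints at [-68.067, 18.312, 89.639, -0, 72.044, -1.146], TCP at [225.402, -528.996, 213.976] pointing down, gripper open.
Joint ranges: [-177.97, 177.97], [-48.28, 115.42], [12.27, 149.76], [-77.06, 257.06], [2.81, 150.46], [-146.56, 146.56]. Speed limits (degrees/s): [147.25, 147.25, 180, 180, 180, 180].

## Interface

Orientations are given as [roll, pitch, yaw] about the fixed x, y, z axes, in that order (R = Rz(yaw) Ry(pitch) Rx(roll)).
In Python, from workcell import sensors, grab_frame, job_done, finder gives the robot as it stands.
- The arm moves only by the tool play_rows, never from a script. Its argument "motion" is a list of rows, each a list of 5 numbers: the shift along the world's x, y, z in m, then the turn about the world's z in rad, then the opening, from 0 (shut) to 1 (fully open). In form: [[tx, ty, tz, roll, fingers], ...]. A call has exactly 8 rows; each row is the pose to reach, as a shift and turn from the pose commanded when the call began; what a row does not reach only later rows make up. A row lasts 1/12 s, in which the tool goes at most 41.7 mm and 7.16 degrees, less where a joint would pass 70% of its speed; a pose out of reach is approached as far as the arm can. A call with a gripper value outside its range is refused whole. The fingers move at their own pace and stop on an object; "squeeze" is the grip in N (left out, the last holds). Time passes only in rows, so rows that repeat a pose let the fingers close, or fill a call up. It gives the time, the measured TCP pose, the force and the opening at its end, in the units of the state.
- sensors.state(): the state, without advancing time (a new reading comes with each control period).
- grab_frame(name): name is "side" or "top"; returns a dict with "img" (400x640x3 uint8, blue, green, red), "fx", "fy", "cx", "cy" (pixels), "rvec" (rotation vector, rad) and "tvec" (3), from world to camera coordinates, as OpenCV has them. Camera axes: x right, y down, z forward; pixel columns grow to the right and rows downward; lengths in mm; the calibration is good to about 2 mm. A picture is of the moment at which its call begins. There is no depth.
- job_done(): hands the job in, once; it reports no verdict.
Trained networks look in a picture, given as the dict that the camera call returned (one of the last four; its "shot" number tells which), for a name from the list of things; names that differ only in an ending like _2 or _b are one class to them, and where a whole thing is asked for, a point or a joint stands for the part that bears it (a point fixed in the world has none). Each returns a list of dicts, best first, with "conf" (0 to 1); they miss things now and then, are a little off and sometimes report something else, mostly with a low value. They report only what shows in the picture. A call takes as long as a camera call.
- finder.spot_in(picture, label): "point" ([column, row] in pixels, amid what is visible of it).
- finder.spot_point(picture, label): "point" ([column, row] in pixels: a listed point, or the origin of a listed thing).
The state is a dict: "time_s": time; "qpos": joint angles; "qvel": joint speeds; "effort": joint torques, N m; "ee_pos": TCP position; "ee_rot": TCP orientation; "force": force on the tool from outside, world axes, zero at the start; "torque": the same for the moment, N m; "gripper_width": finger opening in mm.
Only numpy, scipy, OpenCV 4.12 (cv2) and the standard library are available. Lean on these libraries where they do the work, as an engineer would, in place of code of your own. Each camera call takes 0.05 s, during which the arm holds its last target.

## Working session

There is one attempt and no reset: what is moved stays moved. The work goes in short steps, Python scripts to look and compute and a tool call to move; the robot and the scene stay as the last step left them, time stands still between calls to the robot, and variables do not carry over. Pictures are saved under pics/ and viewed, and the job is handed in when it is done.

Besides the shell and the picture viewer there is one more tool, called after "Call:" in YAML: its name, and indented under it one key for each argument. play_rows: Moves the arm, as the interface text tells. Its arguments: {"type":"object","properties":{"motion":{"type":"array","items":{"type":"array","items":{"type":"number"}}},"squeeze":{"type":"number"}},"required":["motion"]}

```bash
mkdir -p pics
cat > h.py <<'E'
import numpy as np, cv2
from workcell import sensors, grab_frame, job_done, finder
def proj(f,P):
    K=np.array([[f["fx"],0,f["cx"]],[0,f["fy"],f["cy"]],[0,0,1.]])
    return cv2.projectPoints(np.array(P,float).reshape(-1,3),np.array(f["rvec"],float),np.array(f["tvec"],float),K,None)[0].reshape(-1,2)
def ray(f,uv,z):
    R=cv2.Rodrigues(np.array(f["rvec"],float))[0];t=np.array(f["tvec"],float).ravel()
    d=R.T@np.array([(uv[0]-f["cx"])/f["fx"],(uv[1]-f["cy"])/f["fy"],1]);c=-R.T@t
    return c+d*(z-c[2])/d[2]
E
python3 - <<'E'
from h import *
print(sensors.state())
for n in("top","side"):
    f=grab_frame(n);cv2.imwrite(f"pics/{n}0.png",f["img"])
    R=cv2.Rodrigues(np.array(f["rvec"],float))[0];print(n,-R.T@np.array(f["tvec"],float).ravel(),f["fx"])
    for l in["fixture","rear_pins","end_pin","plate","plate_center","grip","grip_end","clamp_arm","clamp_pad","screw_a","hex_key"]:
        print(l,[(np.round(d["point"],1).tolist(),round(d["conf"],2)) for d in finder.spot_point(f,l)[:2]],[(np.round(d["point"],1).tolist(),round(d["conf"],2)) for d in finder.spot_in(f,l)[:3]])
print(sensors.state()["time_s"])
E
```

```text
{'time_s': 0.0, 'qpos': array([-6.80684775e+01,  1.83513498e+01,  8.97063715e+01,  8.20802502e-04,
        7.20419998e+01, -1.14654368e+00]), 'qvel': array([ 0.03236461, -0.01304803,  0.00014715,  0.01214033, -0.06781228,
       -0.06378158]), 'effort': array([ 5.05025000e-04, -4.12458837e+01, -2.31973225e+01,  7.25919474e-02,
        4.55339835e-02, -1.12858261e-04]), 'ee_pos': array([ 225.20532635, -528.52423133,  213.12341886]), 'ee_rot': array([-91.59490588,  89.90027573, 111.48290657]), 'force': array([-0.2549195 ,  0.10813329,  0.14328745]), 'torque': array([-0.03837718, -0.01453247, -0.0222111 ]), 'gripper_width': 91.35855800356448}
top [ 421.44153424   13.5238788  1252.99896999] 492.14867790383187
fixture [([365.4, 208.6], 0.81)] []
rear_pins [] [([382.6, 190.7], 0.37)]
end_pin [([364.8, 205.2], 0.4)] []
plate [([387.9, 220.7], 0.98)] [([388.4, 221.9], 0.73)]
plate_center [([389.8, 221.8], 0.8)] [([393.0, 222.2], 0.85)]
grip [([343.0, 181.7], 0.66)] [([343.7, 180.9], 0.68)]
grip_end [([362.3, 279.7], 0.58), ([339.4, 179.3], 0.45)] [([341.0, 184.2], 0.49), ([457.6, 251.9], 0.1
[... 325 characters left out ...]
.02497342] 386.576103200212
fixture [([318.1, 209.5], 0.7)] [([309.8, 222.6], 0.95)]
rear_pins [] []
end_pin [([326.7, 243.6], 0.7), ([317.6, 214.7], 0.46)] []
plate [([333.2, 190.4], 0.8)] []
plate_center [([337.5, 187.2], 0.65)] [([335.6, 188.6], 0.9)]
grip [([297.8, 178.4], 0.54)] [([298.0, 182.6], 0.74)]
grip_end [([294.1, 165.6], 0.86)] [([298.6, 183.5], 0.8)]
clamp_arm [([309.6, 205.6], 0.55)] [([312.5, 185.0], 0.7), ([299.6, 181.5], 0.6)]
clamp_pad [([392.4, 218.5], 0.72), ([318.2, 214.1], 0.57)] [([302.4, 182.4], 0.23)]
screw_a [([347.0, 231.8], 0.5), ([333.6, 255.2], 0.36)] [([349.5, 231.4], 0.39)]
hex_key [([328.1, 242.1], 0.65), ([247.7, 211.8], 0.44)] [([334.8, 188.7], 0.74)]
2.3
```

Run:
```python
import cv2
a=cv2.imread("pics/top0.png")[140:300,250:490];cv2.imwrite("pics/top0c.png",cv2.resize(a,None,fx=3.3,fy=3.3,interpolation=2))
a=cv2.imread("pics/side0.png")[120:300,210:450];cv2.imwrite("pics/side0c.png",cv2.resize(a,None,fx=3.3,fy=3.3,interpolation=2))
```

```text
(no output)
```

View pics/top0c.png

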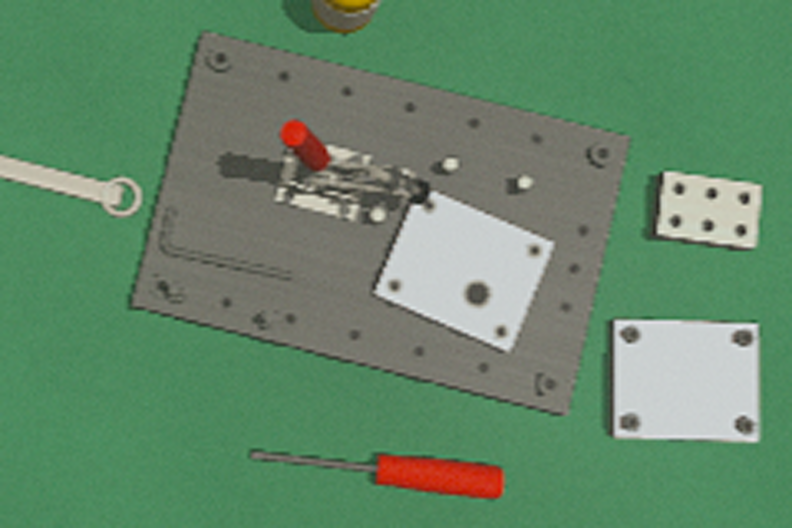

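View pics/side0c.png

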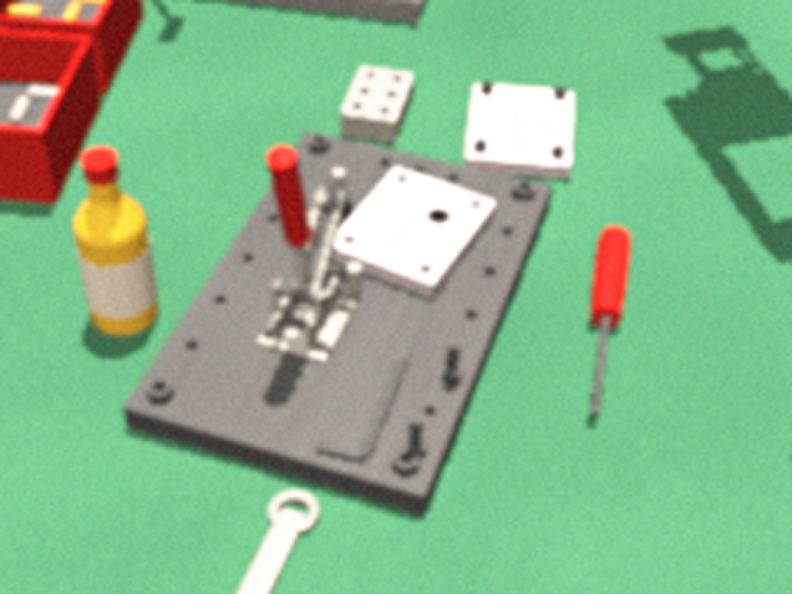

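View pics/top0.png

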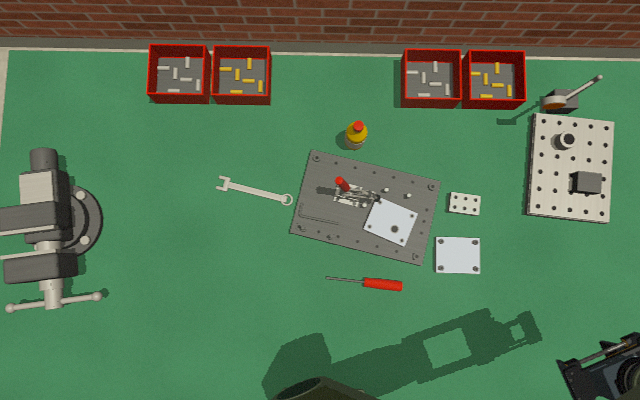

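```bash
cat > fit.py <<'E'
from h import *
from scipy.optimize import least_squares
def T(p,P):
    P=np.array(P,float);c,s=np.cos(p[2]),np.sin(p[2])
    return np.c_[p[0]+c*P[:,0]-s*P[:,1],p[1]+s*P[:,0]+c*P[:,1],P[:,2]]
def box(w,h,z0,z1): return [[a*w/2,b*h/2,z] for a in(-1,1) for b in(-1,1) for z in(z0,z1)]
def fitbox(f,pts,b,p0,loss='soft_l1'):
    def r(p):
        h=cv2.convexHull(proj(f,T(p,b)).astype(np.float32))
        return [cv2.pointPolygonTest(h,(float(x),float(y)),True) for x,y in pts]
    s=least_squares(r,p0,loss=loss,f_scale=.5,x_scale=[1,1,.01],diff_step=1e-4)
    return s.x,np.sqrt(np.mean(np.square(r(s.x))))
E
python3 - <<'E'
from fit import *
f=grab_frame("top");import pickle;pickle.dump(f,open("top.pkl","wb"))
g=grab_frame("side");pickle.dump(g,open("side.pkl","wb"))
im=f["img"];hsv=cv2.cvtColor(im,cv2.COLOR_BGR2HSV)
m=((hsv[...,1]<90)).astype(np.uint8)
n,l,st,c=cv2.connectedComponentsWithStats(m); k=l[240,350]; print(st[k])
mm=(l==k).astype(np.uint8);cn=max(cv2.findContours(mm,0,1)[0],key=len)
h=cv2.convexHull(cn).reshape(-1,2)
# contour pts close to hull
pts=[p for p in cn.reshape(-1,2) if abs(cv2.pointPolygonTest(h,(float(p[0]),float(p[1])),True))<1.5]
C0=ray(f,[250+383/3.3,140+222/3.3],22)
cor=np.array([[202,32],[628,137],[568,414],[131,306]])/3.3+[250,140]
# contour pixels lie ~0.5px inside
p,e=fitbox(f,pts,box(220,340,0,22),[C0[0],C0[1],-.25]);print("fixture",p,e,len(pts))
pins=np.array([[450,164],[525,183],[377,215]])/3.3+[250,140]
print("pins pred",proj(f,T(p,[[51,-38,47],[51,-95,47],[0,6,47]])),pins)
print("corners pred",proj(f,T(p,[[110,170,22],[110,-170,22],[-110,-170,22],[-110,170,22]])),cor)
# pins + corners LSQ
def r(q): return np.r_[(proj(f,T(q,[[51,-38,47],[51,-95,47],[0,6,47]]))-pins).ravel(),(proj(f,T(q,[[110,170,22],[110,-170,22],[-110,-170,22]]))-cor[:3]).ravel()]
s=least_squares(r,p,x_scale=[1,1,.01]);print("alt",s.x,np.round(s.fun,2))
pm=((hsv[...,2]>170)&(hsv[...,1]<60)).astype(np.uint8);n,l,st,c=cv2.connectedComponentsWithStats(pm);k=l[215,390];print(st[k])
cn=max(cv2.findContours((l==k).astype(np.uint8),0,1)[0],key=len).reshape(-1,2)
pp,e=fitbox(f,cn,box(90,110,22,38),[*ray(f,[391,221],38)[:2],p[2]-.1]);print("plate",pp,e)
d=pp[:2]-p[:2];cc,ss=np.cos(p[2]),np.sin(p[2]);print("plate in fix",cc*d[0]+ss*d[1],-ss*d[0]+cc*d[1],pp[2]-p[2])
print("plate corners",proj(f,T(pp,[[45,55,38],[45,-55,38],[-45,-55,38],[-45,55,38]]))*3.3-np.array([250,140])*3.3)
print("grip pred",proj(f,T(p,[[20,71,157]])),proj(g,T(p,[[20,71,157],[51,-38,47],[0,6,47]])))
v=im.copy()
for P,q in((p,box(220,340,22,22)),(pp,box(90,110,38,38))):
    cv2.polylines(v,[np.int32(np.round(cv2.convexHull(proj(f,T(P,q)).astype(np.float32))*8))],True,(0,0,255),1,shift=3)
for u in proj(f,T(p,[[51,-38,47],[51,-95,47],[0,6,47],[20,71,157]])):cv2.circle(v,np.int32(u*8),16,(255,0,0),1,shift=3)
cv2.imwrite("pics/fit.png",cv2.resize(v[140:300,250:490],None,fx=3.3,fy=3.3,interpolation=2))
E
```

```text
[  289   149   152   117 11729]
fixture [ 5.50929613e+02 -1.01800896e+02 -2.30674275e-01] 0.4400383796833949 428
pins pred [[386.17722969 189.25674663]
 [408.60474746 194.8660742 ]
 [364.05835096 204.78271777]] [[386.36363636 189.6969697 ]
 [409.09090909 195.45454545]
 [364.24242424 205.15151515]]
corners pred [[310.79141124 148.52318881]
 [440.89373308 180.92068741]
 [421.61148711 265.87581359]
 [289.02005249 232.26688782]] [[311.21212121 149.6969697 ]
 [440.3030303  181.51515152]
 [422.12121212 265.45454545]
 [289.6969697  232.72727273]]
alt [ 5.49508104e+02 -1.02425824e+02 -2.25386883e-01] [-0.02  0.03 -0.29 -0.24  0.06  0.22 -0.49 -0.34  0.7  -0.43  0.05  0.71]
[ 364  198   54   48 1480]
plate [ 5.14582331e+02 -1.62694149e+02 -3.90039537e-01] 1.3989200932720793
plate in fix -21.462263516336883 -67.59056394015929 -0.1593652618655587
plate corners [[419.2178715  183.0997488 ]
 [554.31853416 240.6370963 ]
 [509.10803291 351.05357481]
 [373.10440391 292.64617248]]
grip pred [[342.56145765 183.97605425]] [[297.59083591 178.45296431]
 [304.23242501 183.54334168]
 [316.87775171 199.12157554]]
```

View pics/fit.png

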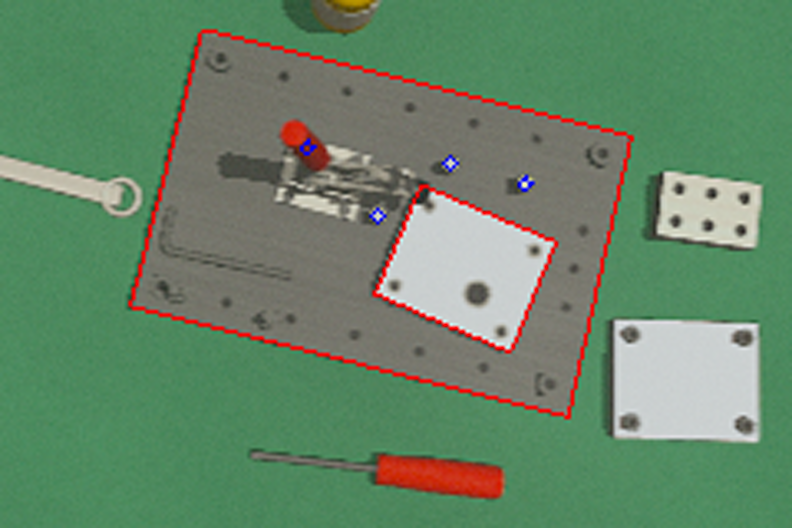

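Call:
play_rows:
  motion:
    - [0.015,0.03,0,-0.08,0.77]
    - [0.045,0.075,0,-0.2,0.77]
    - [0.065,0.11,0,-0.3,0.77]
    - [0.085,0.145,0,-0.4,0.77]
    - [0.1,0.18,0,-0.5,0.77]
    - [0.115,0.215,0,-0.6,0.77]
    - [0.13,0.25,0,-0.632,0.77]
    - [0.14,0.28,0,-0.632,0.77]

```text
time_s: 3.07
ee_pos: [366.2, -246.4, 214.2]
ee_rot: [-147.6, 89.9, 19.2]
force: [0.4, 0.3, -0.2]
gripper_width: 70.2
```

Call:
play_rows:
  motion:
    - [0.015,0.03,-0.01,0,0.77]
    - [0.03,0.06,-0.03,0,0.77]
    - [0.045,0.085,-0.05,0,0.77]
    - [0.055,0.1,-0.075,0,0.77]
    - [0.062,0.107,-0.095,0,0.77]
    - [0.0645,0.107,-0.11,0,0.77]
    - [0.0645,0.107,-0.115,0,0.77]
    - [0.0645,0.107,-0.115,0,0.77]

```text
time_s: 3.73
ee_pos: [429.1, -141.6, 98.0]
ee_rot: [-3.0, 89.8, 163.9]
force: [-0.5, -0.3, -0.2]
gripper_width: 70.0
```

Run:
```python
from fit import *
s=sensors.state();print({k:np.round(v,2) for k,v in s.items() if k not in("effort","qvel")})
f=grab_frame("top");cv2.imwrite("pics/t1.png",cv2.resize(f["img"][140:300,250:490],None,fx=3.3,fy=3.3,interpolation=2))
g=grab_frame("side");cv2.imwrite("pics/s1.png",cv2.resize(g["img"][120:300,210:450],None,fx=3.3,fy=3.3,interpolation=2))
```

```text
{'time_s': np.float64(3.73), 'qpos': array([-1.9720e+01,  1.4030e+01,  1.1475e+02, -1.0000e-02,  5.1390e+01,
        8.3400e+01]), 'ee_pos': array([ 429.11, -141.62,   97.97]), 'ee_rot': array([ -3.03,  89.83, 163.86]), 'force': array([-0.46, -0.34, -0.17]), 'torque': array([-0.  ,  0.04, -0.  ]), 'gripper_width': np.float64(69.96)}
```

View pics/s1.png

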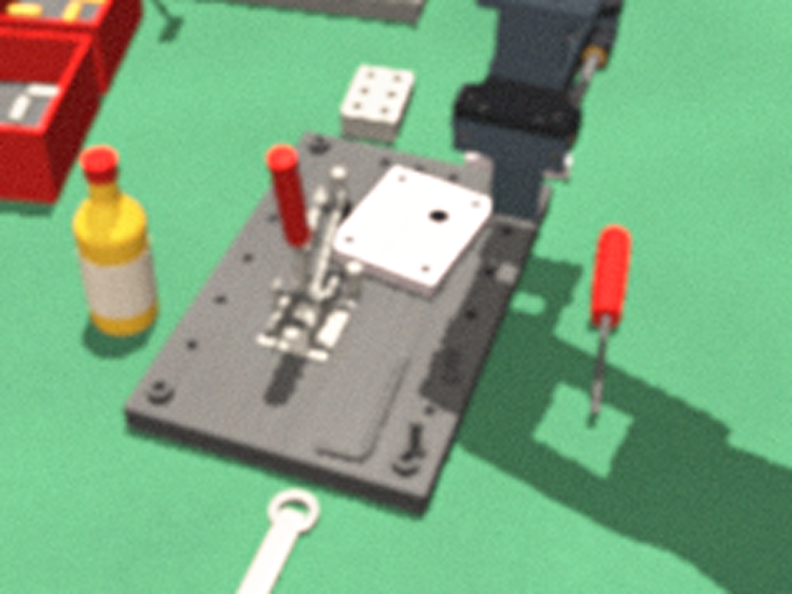

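View pics/t1.png

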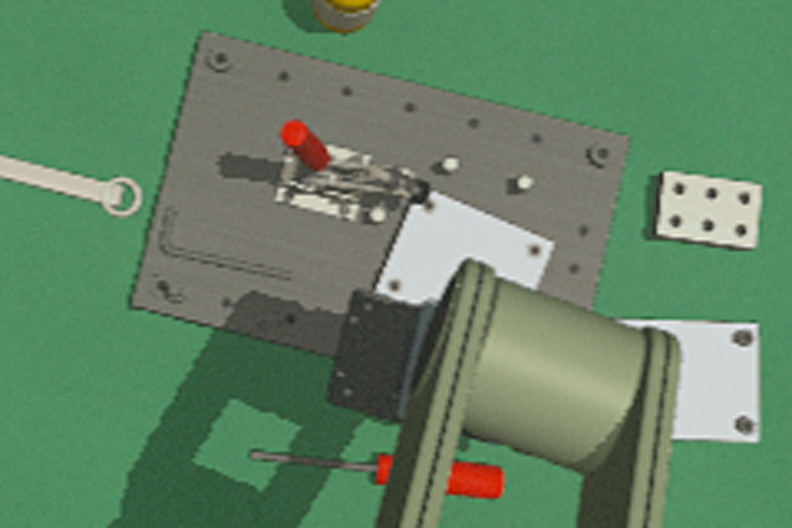

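Call:
play_rows:
  motion:
    - [0,0,-0.015,0,0.77]
    - [0,0,-0.035,0,0.77]
    - [0,0,-0.055,0,0.77]
    - [0,0,-0.066,0,0.77]
    - [0,0,-0.071,0,0.77]
    - [0.002,-0.0005,-0.071,0,0.77]
    - [0.005,-0.001,-0.071,0,0.77]
    - [0.008,-0.002,-0.071,0,0.77]

```text
time_s: 4.5
ee_pos: [439.3, -144.6, 29.2]
ee_rot: [172.1, 89.8, -21.0]
force: [0.4, -0.5, 0.3]
gripper_width: 70.2
```

Call:
play_rows:
  motion:
    - [0.002,-0.0005,0,0,0.77]
    - [0.004,-0.001,0,0,0.77]
    - [0.006,-0.0014,0,0,0.77]
    - [0.008,-0.0019,0,0,0.77]
    - [0.01,-0.0023,0,0,0.77]
    - [0.012,-0.0028,0,0,0.77]
    - [0.014,-0.0033,0,0,0.77]
    - [0.016,-0.0037,0,0,0.77]

```text
time_s: 5.17
ee_pos: [453.9, -147.7, 27.9]
ee_rot: [8.6, 90.0, 175.5]
force: [-1.9, -0.2, 0.1]
gripper_width: 70.4
```

Call:
play_rows:
  motion:
    - [0.002,-0.0005,0,0,0.77]
    - [0.004,-0.001,0,0,0.77]
    - [0.006,-0.0014,0,0,0.77]
    - [0.008,-0.0019,0,0,0.77]
    - [0.01,-0.0023,0,0,0.77]
    - [0.012,-0.0028,0,0,0.77]
    - [0.014,-0.0033,0,0,0.77]
    - [0.014,-0.0033,0,0,0.77]

```text
time_s: 5.83
ee_pos: [468.7, -151.2, 28.1]
ee_rot: [173.1, 89.9, -20.0]
force: [-0.7, 1.6, 0.1]
gripper_width: 70.6
```

Run:
```python
from fit import *
s=sensors.state();print({k:np.round(v,2) for k,v in s.items() if k not in("effort","qvel")})
f=grab_frame("top");cv2.imwrite("pics/t2.png",cv2.resize(f["img"][140:300,250:490],None,fx=3.3,fy=3.3,interpolation=2))
g=grab_frame("side");cv2.imwrite("pics/s2.png",cv2.resize(g["img"][150:230,280:400],None,fx=6,fy=6,interpolation=2))
```

```text
{'time_s': np.float64(5.83), 'qpos': array([-19.21,  22.56, 114.63,  -0.  ,  42.74,  83.92]), 'ee_pos': array([ 468.65, -151.16,   28.05]), 'ee_rot': array([173.09,  89.94, -20.04]), 'force': array([-0.67,  1.61,  0.11]), 'torque': array([0.04, 0.11, 0.06]), 'gripper_width': np.float64(70.62)}
```

View pics/s2.png

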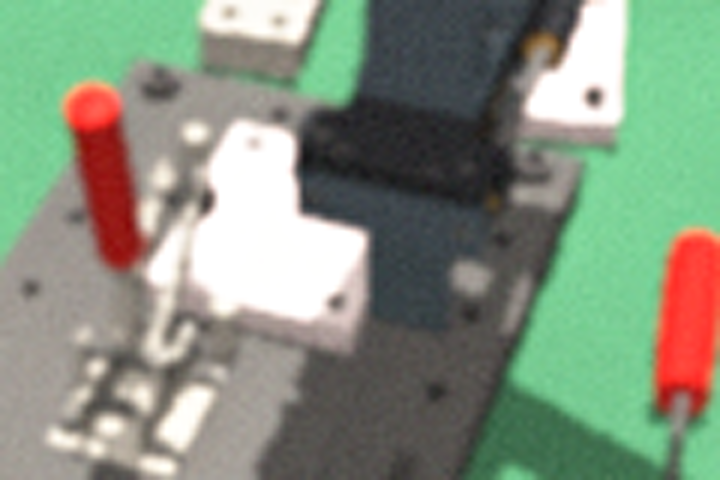

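View pics/t2.png

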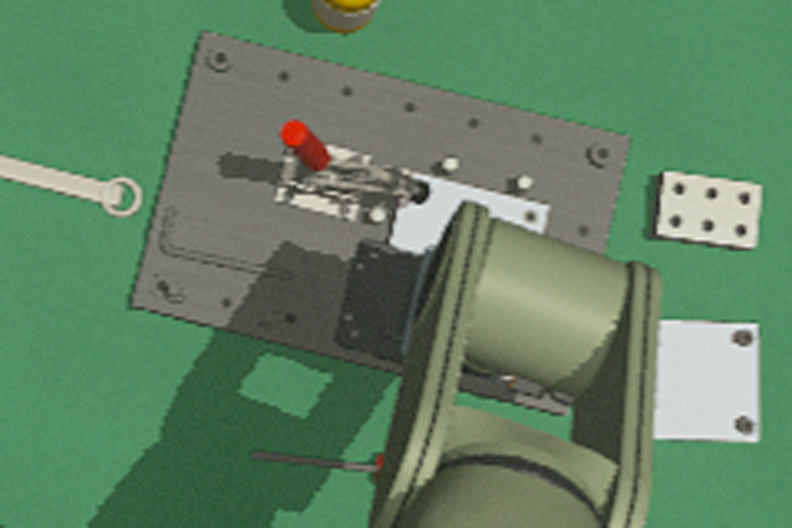

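Call:
play_rows:
  motion:
    - [0.001,-0.0002,0,0,0.77]
    - [0.002,-0.0005,0,0,0.77]
    - [0.003,-0.0007,0,0,0.77]
    - [0.004,-0.0009,0,0,0.77]
    - [0.005,-0.0012,0,0,0.77]
    - [0.005,-0.0012,0,0,0.77]
    - [0.005,-0.0012,0,0,0.77]
    - [0.005,-0.0012,0,0,0.77]

```text
time_s: 6.6
ee_pos: [473.2, -152.3, 28.0]
ee_rot: [167.5, 90.0, -25.6]
force: [-1.2, -0.6, 0.0]
gripper_width: 70.1
```

Call:
play_rows:
  motion:
    - [0.0002,0,0,0,0.77]
    - [0.0004,-0.0001,0,0,0.77]
    - [0.0006,-0.0002,0,0,0.77]
    - [0.0008,-0.0002,0,0,0.77]
    - [0.001,-0.0002,0,0,0.77]
    - [0.0012,-0.0003,0,0,0.77]
    - [0.0012,-0.0003,0,0,0.77]
    - [0.0012,-0.0003,0,0,0.77]

```text
time_s: 7.27
ee_pos: [473.6, -152.3, 27.9]
ee_rot: [-0.3, 89.9, 166.6]
force: [-2.9, 0.4, 2.7]
gripper_width: 70.3
```

Call:
play_rows:
  motion:
    - [0.0002,0,0,0,0.77]
    - [0.0004,-0.0001,0,0,0.77]
    - [0.0006,-0.0002,0,0,0.77]
    - [0.0008,-0.0002,0,0,0.77]
    - [0.0008,-0.0002,0,0,0.77]
    - [0.0008,-0.0002,0,0,0.77]
    - [0.0008,-0.0002,0,0,0.77]
    - [0.0008,-0.0002,0,0,0.77]

```text
time_s: 7.93
ee_pos: [473.7, -152.3, 27.8]
ee_rot: [-1.7, 89.8, 165.2]
force: [-4.2, 0.9, 2.2]
gripper_width: 70.2
```

Call:
play_rows:
  motion:
    - [0.0005,-0.0001,0,0,0.77]
    - [0.001,-0.0002,0,0,0.77]
    - [0.0015,-0.0004,0,0,0.77]
    - [0.002,-0.0005,0,0,0.77]
    - [0.002,-0.0005,0,0,0.77]
    - [0.002,-0.0005,0,0,0.77]
    - [0.002,-0.0005,0,0,0.77]
    - [0.002,-0.0005,0,0,0.77]

```text
time_s: 8.6
ee_pos: [473.8, -152.3, 27.4]
ee_rot: [-2.7, 89.6, 164.1]
force: [-8.8, 1.7, 4.7]
gripper_width: 70.1
```

Call:
play_rows:
  motion:
    - [0.0002,0,0,0,0.77]
    - [0.0004,-0.0001,0,0,0.77]
    - [0.0006,-0.0001,0,0,0.77]
    - [0.0008,-0.0002,0,0,0.77]
    - [0.001,-0.0002,0,0,0.77]
    - [0.001,-0.0002,0,0,0.77]
    - [0.001,-0.0002,0,0,0.77]
    - [0.001,-0.0002,0,0,0.77]

```text
time_s: 9.27
ee_pos: [473.8, -152.3, 27.3]
ee_rot: [-2.4, 89.5, 164.4]
force: [-10.8, 1.5, 5.0]
gripper_width: 70.3
```

Run:
```python
from fit import *
f=grab_frame("top");cv2.imwrite("pics/t3.png",cv2.resize(f["img"][170:240,340:440],None,fx=7,fy=7,interpolation=2))
g=grab_frame("side");cv2.imwrite("pics/s3.png",cv2.resize(g["img"][150:230,280:400],None,fx=6,fy=6,interpolation=2))
```

```text
(no output)
```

View pics/t3.png

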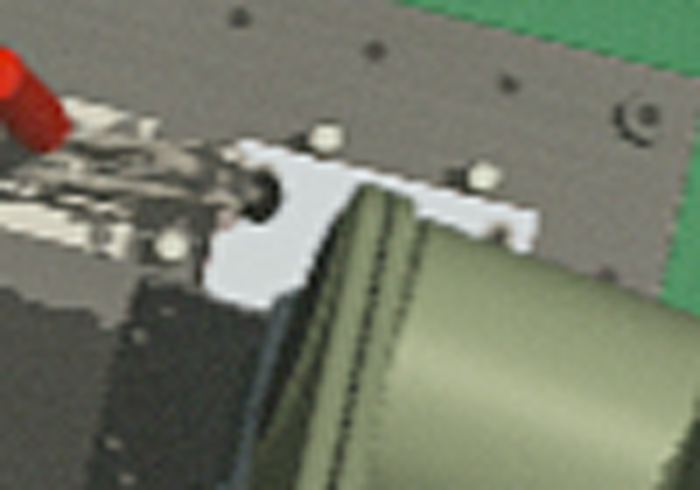

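View pics/s3.png

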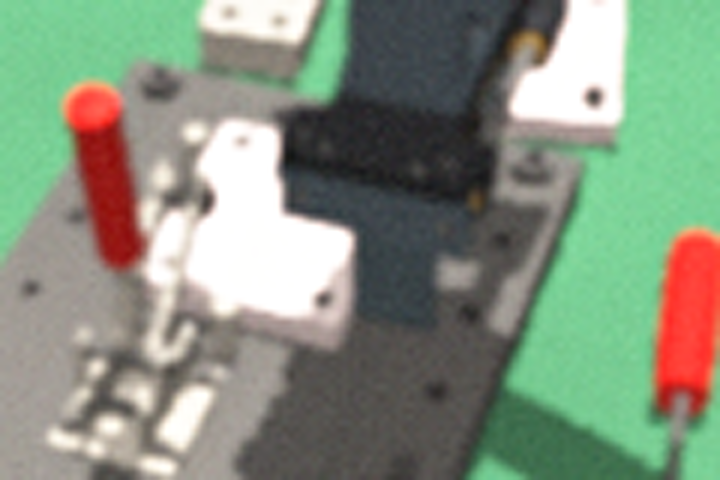

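Run:
```python
from fit import *
import pickle
f=pickle.load(open("top.pkl","rb"))
for p in([550.9,-101.8,-.2307],[549.5,-102.4,-.2254]):
  for dy in (0,-5,-8):
    print(dy,((proj(f,T(p,[[45,0+dy,38],[45,-110+dy,38],[-45,dy,38],[51,-38,47],[51,-95,47],[0,6,47]]))-[340,170])*7).round().tolist())
```

```text
0 [[212.0, 129.0], [513.0, 204.0], [153.0, 373.0], [323.0, 135.0], [480.0, 174.0], [168.0, 244.0]]
-5 [[226.0, 132.0], [527.0, 207.0], [166.0, 377.0], [323.0, 135.0], [480.0, 174.0], [168.0, 244.0]]
-8 [[234.0, 134.0], [535.0, 209.0], [175.0, 379.0], [323.0, 135.0], [480.0, 174.0], [168.0, 244.0]]
0 [[213.0, 132.0], [514.0, 206.0], [155.0, 377.0], [324.0, 138.0], [482.0, 177.0], [170.0, 248.0]]
-5 [[227.0, 136.0], [528.0, 209.0], [169.0, 381.0], [324.0, 138.0], [482.0, 177.0], [170.0, 248.0]]
-8 [[235.0, 138.0], [536.0, 211.0], [177.0, 383.0], [324.0, 138.0], [482.0, 177.0], [170.0, 248.0]]
```

Call:
play_rows:
  motion:
    - [-0.004,0.001,0,0,0.77]
    - [-0.01,0.0023,0,0,0.77]
    - [-0.018,0.0042,0,0,0.77]
    - [-0.024,0.0056,0.01,0,0.77]
    - [-0.026,0.006,0.03,0,0.77]
    - [-0.026,0.006,0.05,0,0.6]
    - [-0.026,0.006,0.065,0,0.44]
    - [-0.026,0.006,0.07,0.0,0.44]

```text
time_s: 10.03
ee_pos: [453.6, -148.0, 101.1]
ee_rot: [173.6, 89.6, -19.5]
force: [0.1, -0.1, -0.2]
gripper_width: 53.1
```

Call:
play_rows:
  motion:
    - [0.003,-0.015,0,0.1,0.44]
    - [0.006,-0.035,0,0.22,0.44]
    - [0.01,-0.055,0,0.34,0.44]
    - [0.02,-0.075,0,0.46,0.44]
    - [0.03,-0.09,0,0.58,0.44]
    - [0.04,-0.098,0,0.7,0.44]
    - [0.05,-0.098,0,0.82,0.44]
    - [0.06,-0.098,0,0.94,0.44]

```text
time_s: 10.7
ee_pos: [512.2, -246.1, 97.8]
ee_rot: [107.7, 90.0, -31.3]
force: [-0.5, -0.8, -0.6]
gripper_width: 40.2
```

Call:
play_rows:
  motion:
    - [0.005,0,0,0.12,0.44]
    - [0.005,0,0,0.24,0.44]
    - [0.005,0,0,0.36,0.44]
    - [0.005,0,0,0.48,0.44]
    - [0.005,0,0,0.58,0.44]
    - [0.005,0,-0.005,0.631,0.44]
    - [0.005,0,-0.015,0.631,0.44]
    - [0.005,0,-0.025,0.631,0.44]

```text
time_s: 11.37
ee_pos: [516.9, -245.4, 72.4]
ee_rot: [79.0, 90.0, -24.2]
force: [0.9, 0.2, 0.5]
gripper_width: 40.2
```

Run:
```python
from fit import *
s=sensors.state();print({k:np.round(v,2) for k,v in s.items() if k not in("effort","qvel")})
f=grab_frame("top");cv2.imwrite("pics/t4.png",cv2.resize(f["img"][140:300,250:490],None,fx=3.3,fy=3.3,interpolation=2))
g=grab_frame("side");cv2.imwrite("pics/s4.png",cv2.resize(g["img"][120:300,210:450],None,fx=3.3,fy=3.3,interpolation=2))
```

```text
{'time_s': np.float64(11.37), 'qpos': array([-26.55,  25.13, 101.32,   0.  ,  53.5 , -13.34]), 'ee_pos': array([ 516.89, -245.41,   72.42]), 'ee_rot': array([ 78.97,  89.95, -24.23]), 'force': array([0.88, 0.17, 0.46]), 'torque': array([-0.03, -0.09, -0.01]), 'gripper_width': np.float64(40.17)}
```

View pics/s4.png

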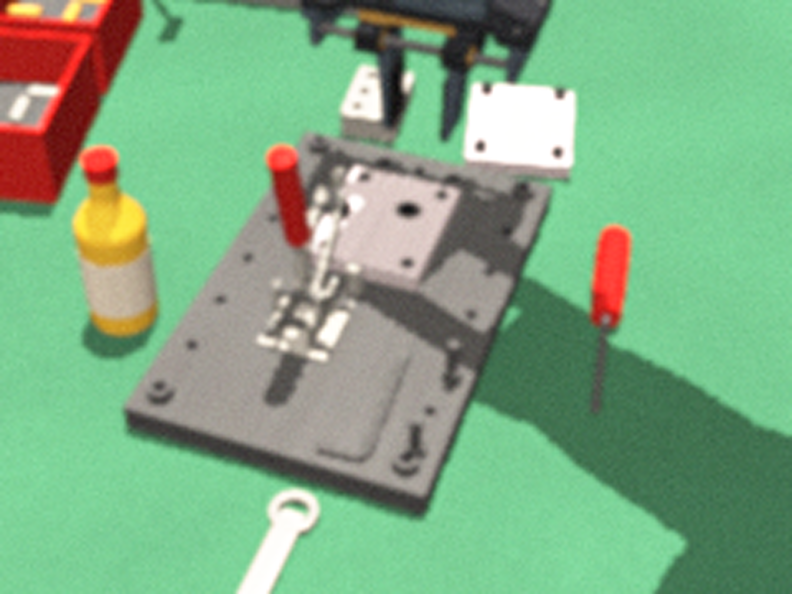

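View pics/t4.png

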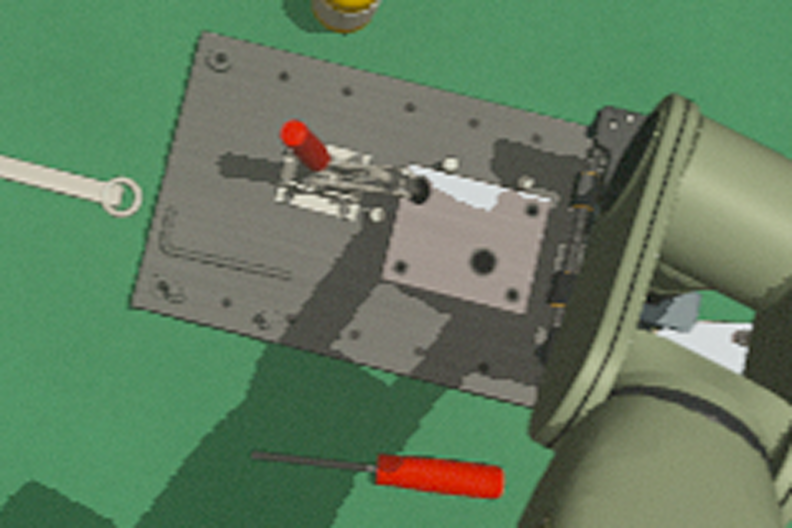

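Call:
play_rows:
  motion:
    - [0,0,-0.015,0,0.44]
    - [0,0,-0.03,0,0.44]
    - [0,0,-0.04,0,0.44]
    - [0,0,-0.045,0,0.44]
    - [0.0005,0.002,-0.045,0,0.44]
    - [0.001,0.004,-0.045,0,0.44]
    - [0.0014,0.006,-0.045,0,0.44]
    - [0.0019,0.008,-0.045,0,0.44]

```text
time_s: 12.13
ee_pos: [519.4, -237.4, 28.8]
ee_rot: [79.3, 89.9, -23.8]
force: [0.2, 0.3, 0.3]
gripper_width: 40.2
```

Call:
play_rows:
  motion:
    - [0.0003,0.0013,0,0,0.44]
    - [0.0006,0.0025,0,0,0.44]
    - [0.0009,0.0038,0,0,0.44]
    - [0.0012,0.005,0,0,0.44]
    - [0.0015,0.0063,0,0,0.44]
    - [0.0017,0.0075,0,0,0.44]
    - [0.0019,0.008,0,0,0.44]
    - [0.0019,0.008,0,0,0.44]

```text
time_s: 12.8
ee_pos: [520.8, -229.5, 28.1]
ee_rot: [61.6, 90.0, -41.5]
force: [-0.3, -0.7, 0.7]
gripper_width: 40.4
```

Call:
play_rows:
  motion:
    - [0.0001,0.0004,0,0,0.44]
    - [0.0002,0.0008,0,0,0.44]
    - [0.0003,0.0012,0,0,0.44]
    - [0.0004,0.0016,0,0,0.44]
    - [0.0005,0.002,0,0,0.44]
    - [0.0005,0.002,0,0,0.44]
    - [0.0005,0.002,0,0,0.44]
    - [0.0005,0.002,0,0,0.44]

```text
time_s: 13.47
ee_pos: [521.2, -227.3, 28.0]
ee_rot: [128.2, 90.0, 25.1]
force: [-0.0, -1.6, 0.7]
gripper_width: 40.2
```

Call:
play_rows:
  motion:
    - [0.0001,0.0004,0,0,0.44]
    - [0.0002,0.0008,0,0,0.44]
    - [0.0003,0.0012,0,0,0.44]
    - [0.0004,0.0016,0,0,0.44]
    - [0.0005,0.002,0,0,0.44]
    - [0.0005,0.002,0,0,0.44]
    - [0.0005,0.002,0,0,0.44]
    - [0.0005,0.002,0,0,0.44]

```text
time_s: 14.13
ee_pos: [521.7, -225.3, 27.9]
ee_rot: [178.5, 90.0, 75.4]
force: [0.2, -0.9, 1.3]
gripper_width: 39.7
```

Still sliding; keep going.

Call:
play_rows:
  motion:
    - [0.0001,0.0004,0,0,0.44]
    - [0.0002,0.0008,0,0,0.44]
    - [0.0003,0.0012,0,0,0.44]
    - [0.0004,0.0016,0,0,0.44]
    - [0.0005,0.002,0,0,0.44]
    - [0.0005,0.002,0,0,0.44]
    - [0.0005,0.002,0,0,0.44]
    - [0.0005,0.002,0,0,0.44]

```text
time_s: 14.8
ee_pos: [522.1, -223.9, 28.0]
ee_rot: [12.8, 90.0, -90.3]
force: [-0.9, -4.7, 0.2]
gripper_width: 40.5
```

Call:
play_rows:
  motion:
    - [0.0001,0.0004,0,0,0.44]
    - [0.0002,0.0008,0,0,0.44]
    - [0.0003,0.0012,0,0,0.44]
    - [0.0004,0.0016,0,0,0.44]
    - [0.0005,0.002,0,0,0.44]
    - [0.0005,0.002,0,0,0.44]
    - [0.0005,0.002,0,0,0.44]
    - [0.0005,0.002,0,0,0.44]

```text
time_s: 15.47
ee_pos: [522.2, -223.7, 28.1]
ee_rot: [6.3, 89.8, -96.7]
force: [-3.7, -10.9, -0.8]
gripper_width: 39.9
```

Run:
```python
from fit import *
s=sensors.state();print({k:np.round(v,2) for k,v in s.items() if k in("force","ee_pos")})
f=grab_frame("top");v=f["img"].copy()
h=proj(f,T([550.3,-102.1,-.228],[[45,0,38],[45,-110,38],[-45,-110,38],[-45,0,38]]))
cv2.imwrite("pics/t5.png",cv2.resize(v[170:240,340:440],None,fx=7,fy=7,interpolation=2))
print(((h-[340,170])*7).round())
```

```text
{'ee_pos': array([ 522.23, -223.74,   28.06]), 'force': array([ -3.68, -10.91,  -0.84])}
[[213. 130.]
 [514. 205.]
 [457. 451.]
 [154. 375.]]
```

View pics/t5.png

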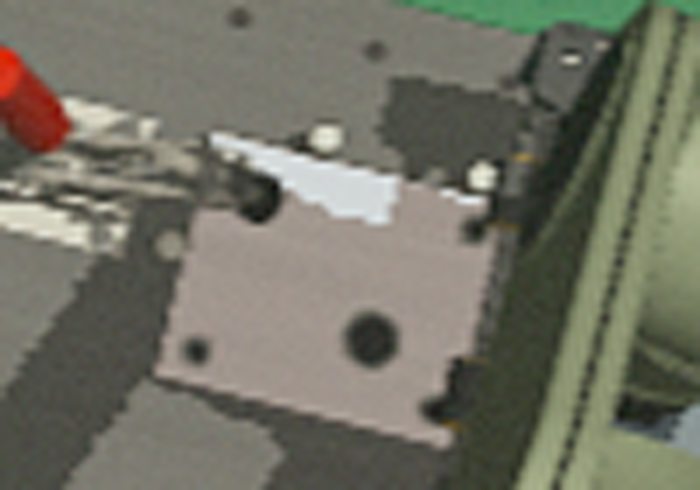

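Call:
play_rows:
  motion:
    - [-0.0007,-0.003,0,0,0.44]
    - [-0.002,-0.008,0,0,0.44]
    - [-0.0035,-0.015,0,0,0.44]
    - [-0.005,-0.022,0.01,0,0.44]
    - [-0.005,-0.022,0.035,0,0.3]
    - [-0.005,-0.022,0.07,0,0]
    - [-0.005,-0.022,0.105,0,0]
    - [-0.005,-0.022,0.14,0,0]
  squeeze: 15

```text
time_s: 16.18
ee_pos: [517.4, -243.5, 170.2]
ee_rot: [169.2, 90.0, 66.0]
force: [0.7, -0.0, 0.5]
gripper_width: 16.3
```

Call:
play_rows:
  motion:
    - [0,-0.02,0.015,0,0]
    - [0,-0.04,0.03,0,0]
    - [0,-0.06,0.035,0,0]
    - [0,-0.09,0.035,0,0]
    - [0,-0.11,0.035,0,0]
    - [0,-0.12,0.035,0,0]
    - [0,-0.12,0.035,0,0]
    - [0,-0.12,0.035,0,0]

```text
time_s: 16.85
ee_pos: [517.4, -363.0, 202.9]
ee_rot: [-161.7, 89.9, 95.2]
force: [-0.2, 0.1, -0.7]
gripper_width: 0.2
```

Run:
```python
from fit import *
s=sensors.state();print({k:np.round(v,2) for k,v in s.items() if k in("force","ee_pos","gripper_width")})
f=grab_frame("top");v=f["img"].copy()
import pickle;pickle.dump(f,open("top6.pkl","wb"))
cv2.imwrite("pics/t6.png",cv2.resize(v[140:300,250:490],None,fx=3.3,fy=3.3,interpolation=2))
cv2.imwrite("pics/t6z.png",cv2.resize(v[170:240,340:440],None,fx=7,fy=7,interpolation=2))
```

```text
{'ee_pos': array([ 517.43, -362.98,  202.95]), 'force': array([-0.24,  0.13, -0.69]), 'gripper_width': np.float64(0.2)}
```

View pics/t6.png

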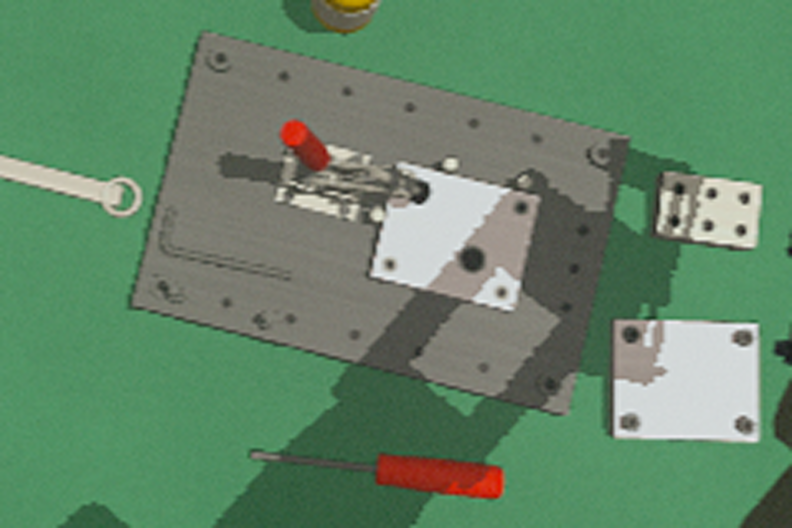

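View pics/t6z.png

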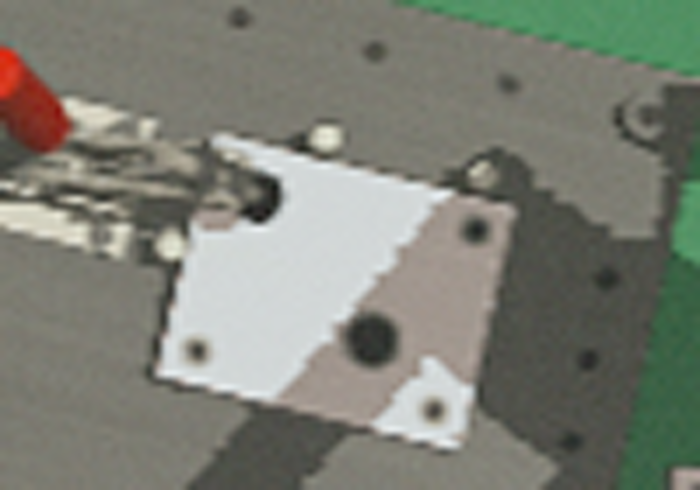

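Call:
play_rows:
  motion:
    - [0.004,0.02,0,0,0]
    - [0.011,0.055,0,0,0]
    - [0.019,0.09,0,0,0]
    - [0.026,0.125,0,0,0]
    - [0.033,0.16,0,0,0]
    - [0.04,0.195,0,0,0]
    - [0.047,0.225,0,0,0]
    - [0.052,0.25,0,0,0]

```text
time_s: 17.57
ee_pos: [569.4, -109.4, 203.3]
ee_rot: [-170.1, 89.9, 86.9]
force: [0.4, -0.7, -0.4]
gripper_width: 0.5
```

Call:
play_rows:
  motion:
    - [0.003,0.015,0,0,0]
    - [0.006,0.03,-0.005,0,0]
    - [0.0075,0.036,-0.015,0,0]
    - [0.0075,0.036,-0.028,0,0]
    - [0.0075,0.036,-0.038,0,0]
    - [0.0075,0.036,-0.043,0,0]
    - [0.0075,0.036,-0.043,0,0]
    - [0.0075,0.036,-0.043,0,0]

```text
time_s: 18.23
ee_pos: [577.0, -77.7, 159.8]
ee_rot: [-81.9, 90.0, 174.9]
force: [-0.5, -0.3, 0.4]
gripper_width: 0.6
```

Run:
```python
from fit import *
s=sensors.state();print({k:np.round(v,2) for k,v in s.items() if k in("force","ee_pos","gripper_width","qpos")})
g=grab_frame("side");cv2.imwrite("pics/s7.png",cv2.resize(g["img"][100:260,240:400],None,fx=3.7,fy=3.7,interpolation=2))
f=grab_frame("top");cv2.imwrite("pics/t7.png",cv2.resize(f["img"][140:300,250:490],None,fx=3.3,fy=3.3,interpolation=2))
b=ray(f,[357,127],150)[:2]-[550.3,-102.1];print("bottle fix",.974*b[0]-.227*b[1],.227*b[0]+.974*b[1])
```

```text
{'qpos': array([-8.8 , 21.17, 93.47, -0.  , 65.39,  4.35]), 'ee_pos': array([576.99, -77.71, 159.77]), 'force': array([-0.47, -0.29,  0.4 ]), 'gripper_width': np.float64(0.58)}
bottle fix 158.29935315453037 70.69298419315825
```

View pics/s7.png

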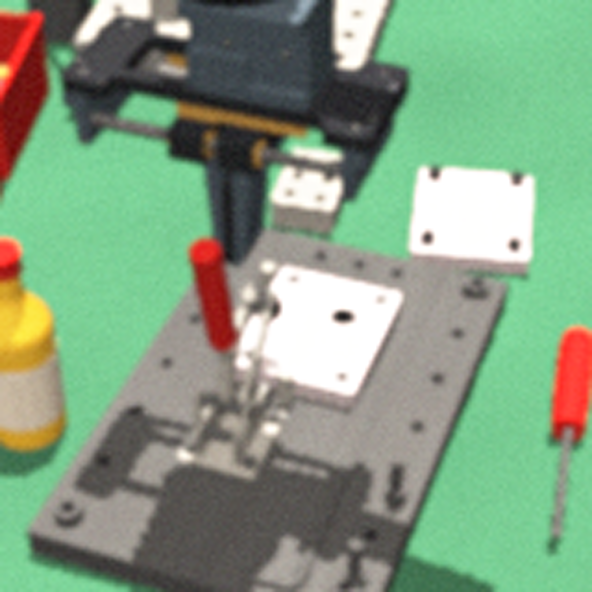

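View pics/t7.png

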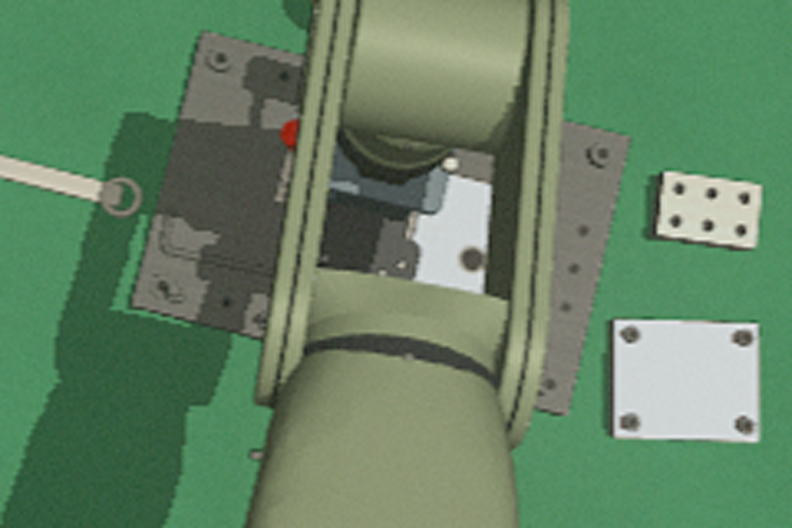

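Call:
play_rows:
  motion:
    - [0.0014,0.006,0,0,0]
    - [0.0027,0.012,0,0,0]
    - [0.0039,0.0166,-0.0005,0,0]
    - [0.005,0.0214,-0.001,0,0]
    - [0.0061,0.0263,-0.002,0,0]
    - [0.0073,0.0312,-0.003,0,0]
    - [0.0084,0.036,-0.0035,0,0]
    - [0.0095,0.041,-0.004,0,0]

```text
time_s: 19.0
ee_pos: [586.8, -36.1, 155.8]
ee_rot: [8.4, 90.0, -94.7]
force: [-0.5, -2.3, -0.4]
gripper_width: 0.3
```

Run:
```python
from fit import *
s=sensors.state();print({k:np.round(v,2) for k,v in s.items() if k in("force","ee_pos","gripper_width")})
g=grab_frame("side");cv2.imwrite("pics/s8.png",cv2.resize(g["img"][100:260,240:400],None,fx=3.7,fy=3.7,interpolation=2))
```

```text
{'ee_pos': array([586.77, -36.07, 155.79]), 'force': array([-0.47, -2.34, -0.43]), 'gripper_width': np.float64(0.32)}
```

View pics/s8.png

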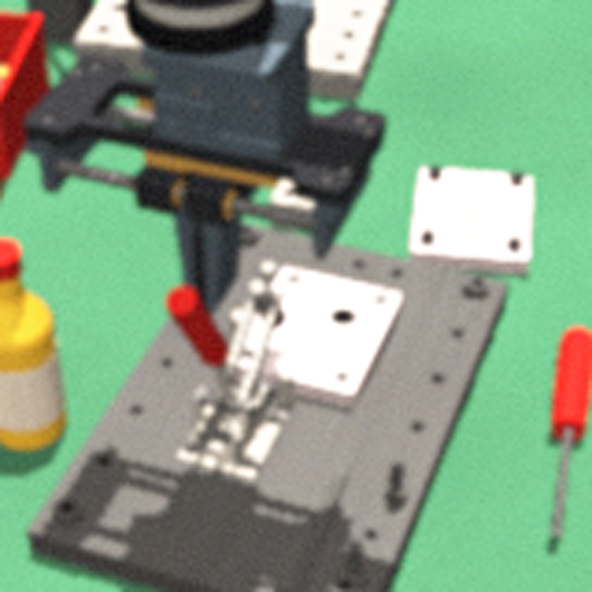

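Call:
play_rows:
  motion:
    - [0.001,0.0044,-0.002,0,0]
    - [0.002,0.0088,-0.0045,0,0]
    - [0.003,0.0131,-0.007,0,0]
    - [0.0041,0.0175,-0.01,0,0]
    - [0.0049,0.0209,-0.0135,0,0]
    - [0.0057,0.0243,-0.017,0,0]
    - [0.0065,0.0278,-0.021,0,0]
    - [0.0073,0.0312,-0.025,0,0]

```text
time_s: 19.72
ee_pos: [594.0, -4.7, 130.4]
ee_rot: [-121.3, 90.0, 135.6]
force: [0.0, -0.2, 3.0]
gripper_width: 0.8
```

Run:
```python
from fit import *
s=sensors.state();print({k:np.round(v,2) for k,v in s.items() if k in("force","ee_pos","gripper_width")})
g=grab_frame("side");cv2.imwrite("pics/s9.png",cv2.resize(g["img"][100:260,240:400],None,fx=3.7,fy=3.7,interpolation=2))
```

```text
{'ee_pos': array([593.98,  -4.69, 130.37]), 'force': array([ 0.02, -0.16,  3.  ]), 'gripper_width': np.float64(0.81)}
```

View pics/s9.png

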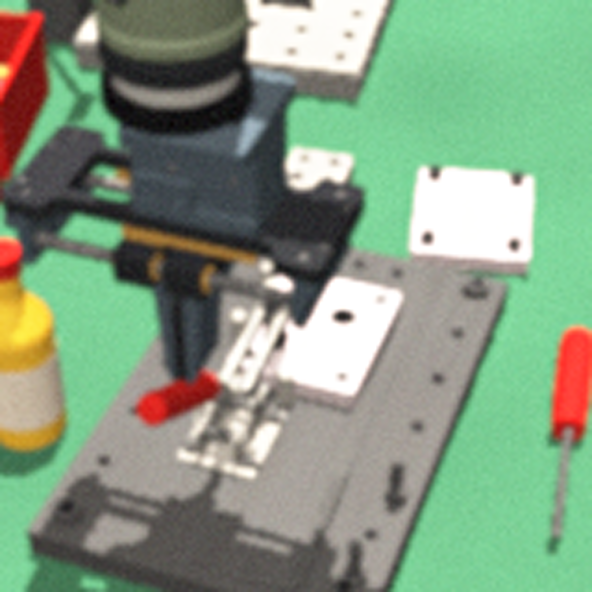

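Call:
play_rows:
  motion:
    - [0.0004,0.0017,-0.002,0,0]
    - [0.0008,0.0034,-0.005,0,0]
    - [0.0012,0.005,-0.008,0,0]
    - [0.0016,0.0067,-0.011,0,0]
    - [0.002,0.0084,-0.014,0,0]
    - [0.0023,0.01,-0.017,0,0]
    - [0.0026,0.011,-0.02,0,0]
    - [0.0028,0.012,-0.022,0,0]

```text
time_s: 20.43
ee_pos: [596.9, 7.3, 110.5]
ee_rot: [141.0, 89.9, 37.8]
force: [-3.2, 1.2, 10.5]
gripper_width: 0.2
```

Run:
```python
from fit import *
s=sensors.state();print({k:np.round(v,2) for k,v in s.items() if k in("force","ee_pos","gripper_width")})
g=grab_frame("side");cv2.imwrite("pics/s10.png",cv2.resize(g["img"][100:260,240:400],None,fx=3.7,fy=3.7,interpolation=2))
```

```text
{'ee_pos': array([596.94,   7.33, 110.54]), 'force': array([-3.22,  1.16, 10.46]), 'gripper_width': np.float64(0.2)}
```

View pics/s10.png

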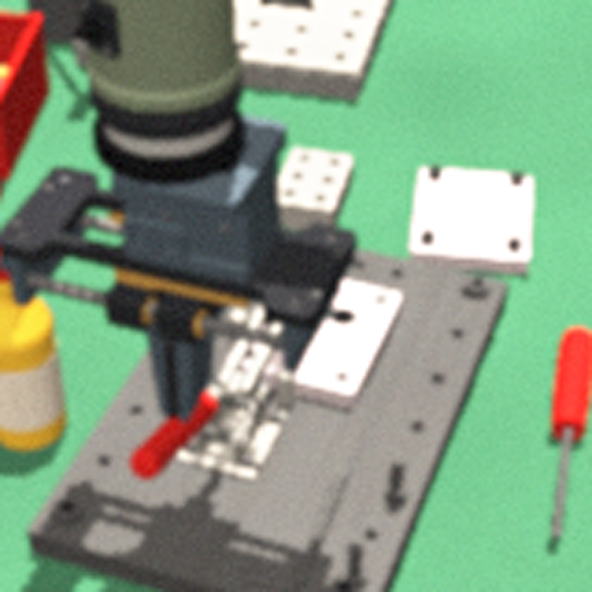

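Call:
play_rows:
  motion:
    - [0.0003,0.001,-0.0025,0,0]
    - [0.0006,0.002,-0.005,0,0]
    - [0.0009,0.003,-0.0075,0,0]
    - [0.001,0.004,-0.01,0,0]
    - [0.0012,0.005,-0.0125,0,0]
    - [0.0014,0.006,-0.015,0,0]
    - [0.0015,0.0065,-0.0165,0,0]
    - [0.0016,0.007,-0.018,0,0]

```text
time_s: 21.15
ee_pos: [598.3, 13.8, 90.4]
ee_rot: [-53.2, 90.0, -156.3]
force: [0.2, 0.6, -0.2]
gripper_width: 0.5
```

Run:
```python
from fit import *
s=sensors.state();print({k:np.round(v,2) for k,v in s.items() if k in("force","ee_pos","gripper_width")})
g=grab_frame("side");cv2.imwrite("pics/s11.png",cv2.resize(g["img"][100:260,240:400],None,fx=3.7,fy=3.7,interpolation=2))
```

```text
{'ee_pos': array([598.31,  13.78,  90.41]), 'force': array([ 0.19,  0.61, -0.19]), 'gripper_width': np.float64(0.53)}
```

View pics/s11.png

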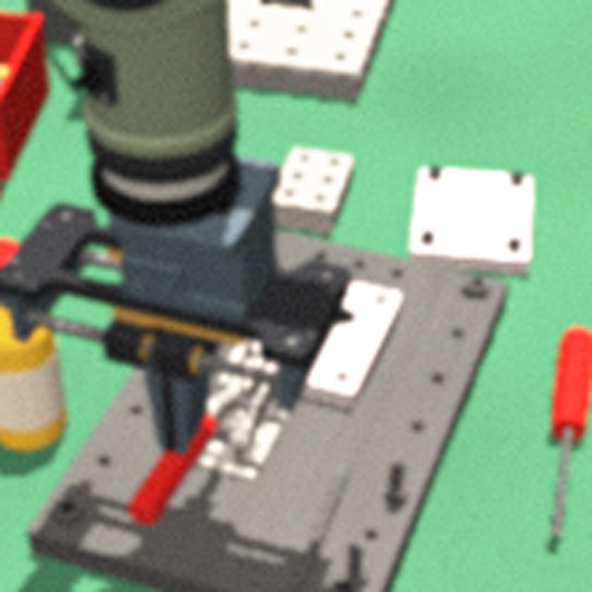

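Call:
play_rows:
  motion:
    - [0,0,0.01,0,0]
    - [0,0,0.03,0,0]
    - [0,0,0.06,0,0]
    - [0,0,0.095,0,0]
    - [0,0,0.13,0,0]
    - [0,-0.03,0.15,0,0]
    - [0,-0.065,0.15,0,0]
    - [0,-0.1,0.15,0,0]

```text
time_s: 21.87
ee_pos: [599.4, -86.9, 244.1]
ee_rot: [92.5, 89.7, -10.5]
force: [0.1, -0.3, 0.1]
gripper_width: 0.5
```

Call:
play_rows:
  motion:
    - [-0.01,-0.035,0,0,0]
    - [-0.02,-0.07,0,0,0]
    - [-0.03,-0.105,0,0,0]
    - [-0.04,-0.14,0,0,0]
    - [-0.05,-0.175,0,0,0]
    - [-0.06,-0.21,0,0,0]
    - [-0.07,-0.235,0,0,0]
    - [-0.08,-0.245,0,0,0]

```text
time_s: 22.53
ee_pos: [517.5, -334.8, 241.2]
ee_rot: [31.4, 89.9, -71.9]
force: [0.1, 0.6, -0.1]
gripper_width: 0.2
```

Run:
```python
from fit import *
s=sensors.state();print({k:np.round(v,2) for k,v in s.items() if k in("force","ee_pos","time_s")})
g=grab_frame("side");cv2.imwrite("pics/s12.png",cv2.resize(g["img"][120:280,240:400],None,fx=3.7,fy=3.7,interpolation=2))
f=grab_frame("top");cv2.imwrite("pics/t12.png",cv2.resize(f["img"][170:240,340:440],None,fx=7,fy=7,interpolation=2))
cv2.imwrite("pics/t12w.png",cv2.resize(f["img"][140:300,250:490],None,fx=3.3,fy=3.3,interpolation=2))
p=[550.3,-102.1,-.228]
print("grip pred locked/dc side",proj(g,T(p,[[20,142,69],[20,187,69],[20,139,82],[20,139+44.7,82+5.5]]))*3.7-np.array([240,120])*3.7)
```

```text
{'time_s': np.float64(22.53), 'ee_pos': array([ 517.55, -334.82,  241.24]), 'force': array([ 0.08,  0.57, -0.06])}
grip pred locked/dc side [[173.88135631 403.28256501]
 [142.25097122 457.65621219]
 [174.73505874 384.58706253]
 [142.41822423 431.80307091]]
```

View pics/s12.png

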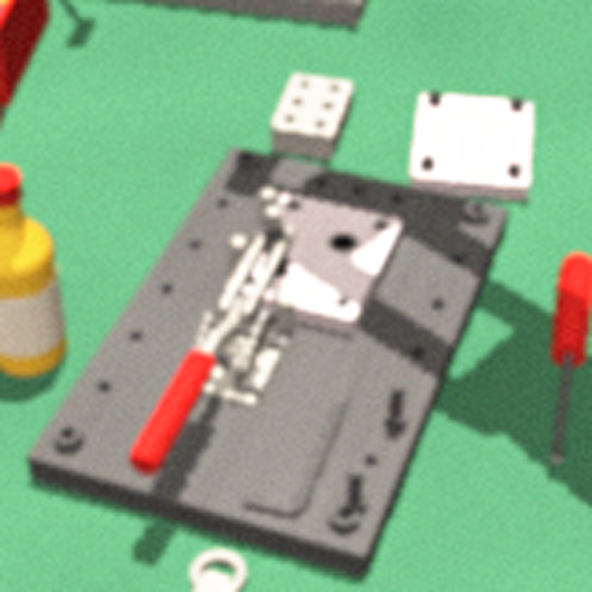

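View pics/t12.png

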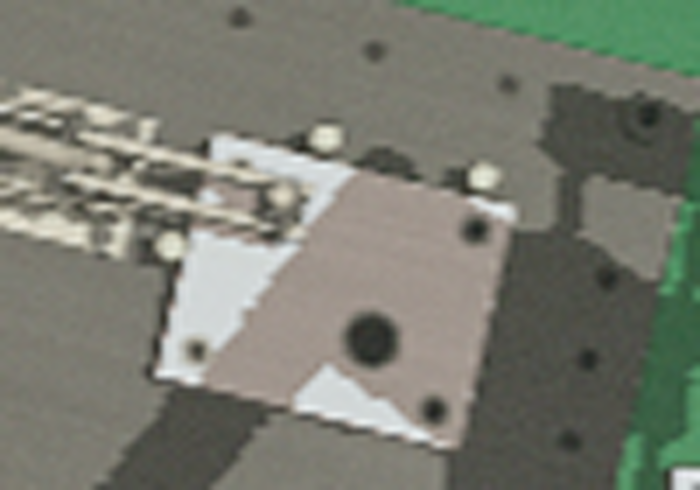

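View pics/t12w.png

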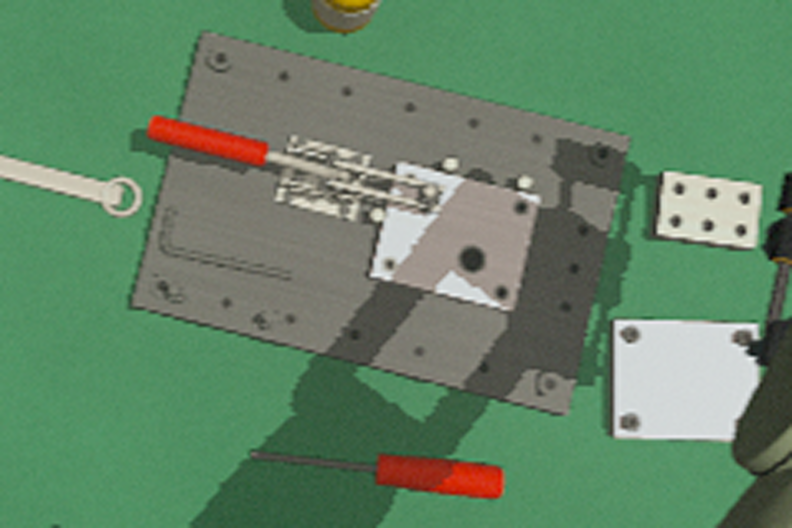

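```bash
python3 -c "
from workcell import job_done
print(job_done())"
```

```text
the job is handed in; nothing more can be done
None
```

The plate is home on all three pins and the clamp is locked on it. I handed the job in at about 22.5 s of the 64 s; no verdict is reported.

- **Rear pins:** I pushed the plate back with two open fingers, and the wrist force rose to about 11 N with the tool stalled.
- **End pin:** I then pushed it sideways onto the end pin, again reaching about 11 N with the tool stalled.
- **Clamp:** With closed fingers I followed the handle's arc down. The wrist force read 10.5 N part-way down and was back to zero at the next reading, at dead-centre height, so I took that as the snap past centre.

**Last checks:**
- In the final top picture the plate's corners are within about 1 pixel (roughly 2 mm) of the home position. The calibration has a similar error, so the pictures cannot confirm the 1.5 mm limit. The stalls against the pins are the stronger evidence.
- In the side picture the red grip lies at its predicted locked place.
- The clamp arm is down over the plate and the plate did not shift. I could not measure the pad's force.
- The bystanders look unmoved in the pictures. I compared them by eye only, and the arm covered part of the finished plate in the last top picture.

**One disagreement:** while pressing onto the rear pins the wrist also read about 5 N upward. I put this down to friction on the plate's edge and did not check further.

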